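# Open the spring vise on its pull-out tray to the red index and hold it

## Robot

A 6-joint arm with a two-finger parallel gripper is mounted at the origin on the work surface. World frame = base frame: x ahead of the robot, y to its left, z up, the work surface at z = 0. Lengths are in m, angles in rad, forces in N, time in s.
With the tool pointing down it reaches from about 0.375 to 0.975 m from the base axis. Payload 3.8 kg.
Tool frame: the origin (TCP) lies on the mounting face of the last link; the fingertips stand 173 mm ahead of it and the grasp point (between the pads) lies 155 mm ahead of it; z points along the fingers, y is the direction in which the jaws open and shut (so a half turn about z gives the same grasp; the last joint's range is limited). The gripper opens to 85 mm and grips with 20 to 120 N. Pads are 22 mm wide; open, the fingers measure 114 mm over their backs; the gripper's body (76 mm by 85 mm) begins 54 mm behind the grasp point. The pads swing forward as they close: fully open they stand 13 mm farther back than shut.
Start: joints at [-1.186, 0.264, 1.604, -0, 1.274, -0.037], TCP at [0.276, -0.616, 0.405] pointing down, gripper open.
Joint ranges: [-2.63, 2.63], [-0.94, 2.18], [0.31, 2.57], [-1.31, 4.45], [0, 2.66], [-2.55, 2.55]. Speed limits (rad/s): [2.57, 2.57, 3.14, 3.14, 3.14, 3.14].

## Interface

Orientations are given as a rotation vector (axis times angle).
In Python, from workcell import bot gives the robot as it stands.
- The arm moves only by the shell command python3 -m jog 'ROWS' [FORCE]. ROWS is JSON, a list that holds one entry, the list of rows, each a list of 7 numbers: the closure, from 0 (fully open) to 1 (shut), then the shift along the tool's x, y, z in cm, then the turn, a rotation vector about the tool's x, y, z in rad. A call has 1 to 12 rows; each row is the pose to reach, as a shift and turn from the pose commanded when the call began, along the tool's axes at that moment; what a row does not reach only later rows make up. A row lasts 1/8 s, in which the tool goes at most 62.5 mm and 10.7 degrees, less where a joint would pass 70% of its speed; a pose out of reach is approached as far as the arm can. A call with a gripper value outside its range is refused whole. The fingers move at their own pace and stop on an object; FORCE is the grip in N (left out, the last holds). Time passes only in rows, so rows that repeat a pose let the fingers close. It gives the time, the measured TCP pose, the force and the opening at its end, in the units of the state.
- bot.read_state(): the state, without advancing time (a new reading comes with each control period).
- bot.read_camera(name): name is "scene" or "top" or "wrist"; returns the picture (420x560x3 uint8, red, green, blue); there is no depth.
- bot.camera_model(name): a dict with "intrinsics" (3x3 intrinsics, pixels), "rvec" (rotation vector, rad) and "tvec" (3), from world to camera coordinates, as OpenCV has them. Camera axes: x right, y down, z forward; pixel columns grow to the right and rows downward; lengths in m; the calibration is good to about 2 mm. A picture is of the moment at which its call begins: read the wrist's pose just before it. camera_model takes no time and is no camera call; for the wrist camera it gives the pose at the moment of the call.
- bot.finish_job(): hands the job in, once; it reports no verdict.
The state is a dict: "time": time; "q": joint angles; "joint_vel": joint speeds; "joint_torque": joint torques, N m; "tool_pos": TCP position; "tcp_rot": TCP orientation; "wrist_force": force on the tool from outside, world axes, zero at the start; "torque": the same for the moment, N m; "width": opening from 0.0 (shut) to 1.0 (fully open).
Only numpy, scipy, OpenCV 4.12 (cv2) and the standard library are available. Lean on these libraries where they do the work, as an engineer would, in place of code of your own. Each camera call takes 0.05 s, during which the arm holds its last target.

## Task

Pull the vise tray out from under the wooden riser until it reaches its stop, then pull the vise's spring-return jaw open towards the tray's handle until the white line on the jaw lines up with the red index beside it (do not push the index), ready for a pot to be set in. Finish while still holding the jaw there with the gripper: it snaps shut if let go. Leave the pliers and the rake lying where they are.

Things in the scene. Friction and masses are not known exactly. Their poses are not given: they have to be found in the camera images.
- riser: Fixed dark wooden riser shelf, 200 deep (x) by 340 wide (y), upper face 102 above the bench, open in front; a pot and cups (up to 95 tall) stand on it, 55 or more behind its front. Origin: on the bench under the middle of its front edge. +x points from the front edge back under the shelf, z up. The vise tray slides out along its -x axis (about towards the robot). Pose varies.
- tray (a joint): How far the vise tray is out of the riser, m: 0 fully in, 0.130 at its stop. Starts at 0 to 0.02. Light friction (about 2 N, plus 8 N per m/s), no spring; it stays where it is left. The tray is a pale wooden board 280 long, 170 wide, upper face 18 above the bench, with a dark strip across its front, top 30 above the bench.
- tray_handle (a point): Middle of the tray's steel handle: a horizontal round bar, 12 diameter, 90 long along the riser's y axis, centre line 66 above the bench, on a leg at each end, at the front of the tray. Free before and behind down to the front strip: pinch or hook it from above. Tray fully in, it is 78 in front of the riser's front edge. Axes as the riser's.
- jaw: Sliding vise jaw on the tray: a black block 36 (x) by 80 (y) by 18, top 36 above the bench, with an upright steel grip post in its middle. A white line crosses the block's top on its +y side at mid length. Origin: under the block's middle on the tray board, so post and line share its x; axes as the riser's. At rest 128 behind the tray handle (+x), under the riser until the tray is out.
- jaw_grip (a point): Point on the centre line of the jaw's grip post, 66 above the bench. Post 16 (x) by 22 (y), faces square to the riser's axes, top 80 above the bench, free all round for a grip from above. The jaw opens along -x, up to 65 from rest, against a spring: 4.8 N at rest, 1.2 N more per 10 mm (about 11 N at 50 mm). Let go, it closes.
- index: Red block 12 by 12 by 14 high with a small pointer, stiff on the tray, centred 54 to the +y side of the vise's middle line, top 32 above the bench. Origin: on the tray board on the vise's middle line, level in x with the pointer; the jaw is at the mark when both origins coincide. Axes as the riser's. Set 20 to 53 from the jaw's rest towards the handle; rides with the tray; do not push it.
- pliers: Steel jin pliers about 160 long, 52 wide, 12 high, lying loose on the bench to one side in front of the riser. Origin: near its middle, on the bench; x along it.
- rake: Root rake about 210 long with a wooden handle of 18 diameter and three steel tines, lying loose on the bench on its other side. Origin: near its middle, on the bench; x along it.

How it is judged:
By the outcome, as a careful person would: the job done as asked, in the order asked, and still so for the second after the job is handed in, while the arm keeps its last pose, push and grip.
It also fails if it takes over 48 s, if anything falls off the work surface, if the arm or the gripper's body presses on something with over 40 N, if the wrist force passes 120 N, or if a joint passes its speed limit or range.

## Working session

There is one attempt and no reset: what is moved stays moved. The work goes in short steps, Python scripts to look and compute and a shell command to move; the robot and the scene stay as the last step left them, time stands still between calls to the robot, and variables do not carry over. Pictures are saved under pics/ and viewed, and the job is handed in when it is done.

```bash
ls; mkdir -p pics
python3 - <<'E'
from workcell import bot
import cv2,numpy as np
for n in("top","scene"):
    im=bot.read_camera(n); cv2.imwrite(f"pics/{n}0.png",im[:,:,::-1]); m=bot.camera_model(n)
    print(n,m)
s=bot.read_state();print({k:np.round(v,3).tolist() for k,v in s.items()})
E
```

```text
pics
top {'intrinsics': array([[435.42602718,   0.        , 272.73743562],
       [  0.        , 435.42602718, 208.86799138],
       [  0.        ,   0.        ,   1.        ]]), 'rvec': array([ 2.13197097, -2.13368954,  0.1640223 ]), 'tvec': array([0.0446119 , 0.61411503, 1.04280393])}
scene {'intrinsics': array([[405.35587177,   0.        , 282.89971544],
       [  0.        , 405.35587177, 210.69433083],
       [  0.        ,   0.        ,   1.        ]]), 'rvec': array([ 0.02282732,  2.88828214, -1.2145756 ]), 'tvec': array([0.59539707, 0.03193333, 0.98572539])}
{'time': 0.1, 'q': [-1.186, 0.265, 1.605, -0.0, 1.274, -0.037], 'joint_vel': [0.001, -0.003, -0.003, 0.001, 0.001, -0.001], 'joint_torque': [0.0, -51.671, -36.859, -0.0, 0.006, 0.0], 'tool_pos': [0.276, -0.616, 0.403], 'tcp_rot': [-3.07, -0.657, 0.001], 'wrist_force': [0.591, -0.085, 0.48], 'torque': [0.009, 0.03, -0.042], 'width': 1.004}
```

View pics/top0.png

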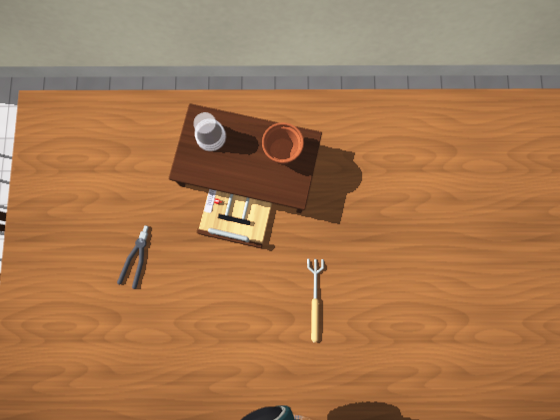

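View pics/scene0.png

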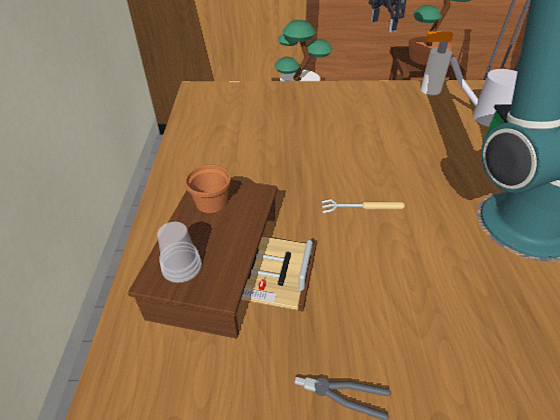

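```bash
cat > h.py <<'E'
import cv2,numpy as np
from workcell import bot
def ray(m,uv):
    R,_=cv2.Rodrigues(np.array(m["rvec"])); t=np.array(m["tvec"]).ravel()
    c=-R.T@t; n=cv2.undistortPoints(np.array(uv,float).reshape(-1,1,2),m["intrinsics"],None).reshape(-1,2)
    return c,np.c_[n,np.ones(len(n))]@R
def plane(m,uv,z):
    c,d=ray(m,uv); return c+d*((z-c[2])/d[:,2])[:,None]
def proj(m,P):
    return cv2.projectPoints(np.array(P,float).reshape(-1,3),np.array(m["rvec"]),np.array(m["tvec"]),m["intrinsics"],None)[0].reshape(-1,2)
E
python3 - <<'E'
from h import *
a=cv2.imread("pics/top0.png")[160:260,160:290]; cv2.imwrite("pics/top0z.png",cv2.resize(a,None,fx=6,fy=6,interpolation=cv2.INTER_CUBIC))
a=cv2.imread("pics/scene0.png")[220:330,220:340]; cv2.imwrite("pics/scene0z.png",cv2.resize(a,None,fx=5.4,fy=5.4,interpolation=cv2.INTER_CUBIC))
m=bot.camera_model("top")
print(plane(m,[(190,105),(321,131),(307,208),(171,180)],.102))
print(plane(m,[(208,232),(249,239)],.066))
E
```

```text
[[ 0.86812609  0.24972383  0.102     ]
 [ 0.79948907 -0.07502978  0.102     ]
 [ 0.60763473 -0.03817402  0.102     ]
 [ 0.67684348  0.2899292   0.102     ]]
[[0.55425102 0.20291744 0.066     ]
 [0.53694058 0.10206129 0.066     ]]
```

View pics/top0z.png

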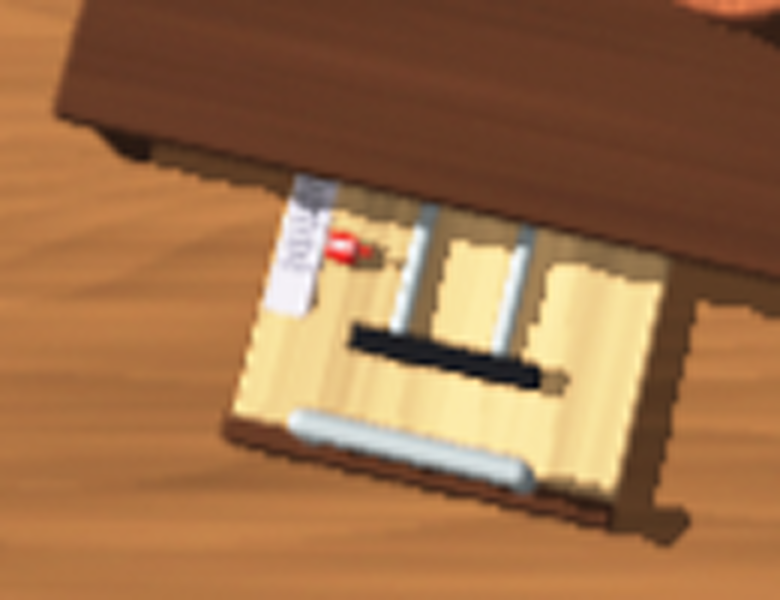

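View pics/scene0z.png

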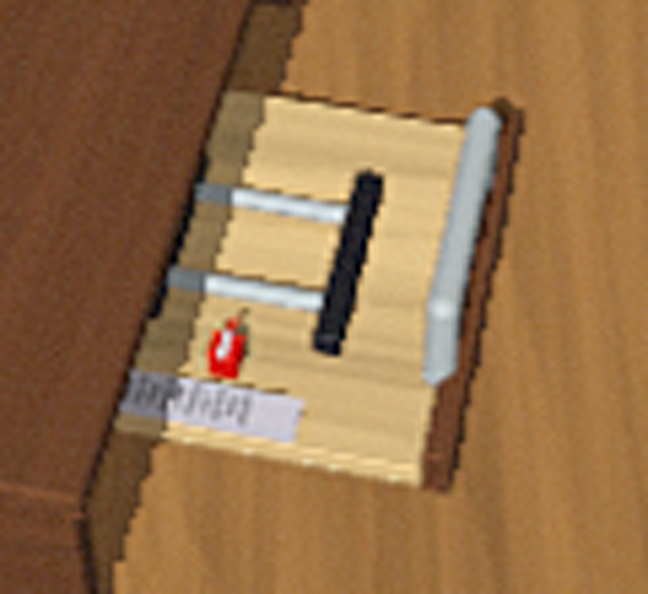

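Run:
```python
from h import *
for n,box in(("top",(200,220,260,245)),("scene",(296,236,318,296))):
    im=cv2.imread(f"pics/{n}0.png").astype(int); b,g,r=im[...,0],im[...,1],im[...,2]
    mk=((b>=r-5)&(b>100)).astype(np.uint8); x0,y0,x1,y1=box
    z=np.zeros_like(mk); z[y0:y1,x0:x1]=mk[y0:y1,x0:x1]
    ys,xs=np.nonzero(z); (c,s,a)=cv2.minAreaRect(np.c_[xs,ys].astype(np.float32))
    print(n,len(xs),c,s,a,xs.mean(),ys.mean())
    m=bot.camera_model(n)
    print(plane(m,[c,(xs.mean(),ys.mean())],.070), plane(m,cv2.boxPoints((c,s,a)),.068))
psi=-.206; ex=np.array([np.cos(psi),np.sin(psi)]); ey=np.array([-ex[1],ex[0]])
F=np.array([.6422,.1259])
s=bot.read_state(); R,_=cv2.Rodrigues(np.array(s["tcp_rot"])); print(R.round(3))
```

```text
top 172 (227.63479614257812, 234.41571044921875) (40.249855041503906, 4.422237396240234) 12.994616508483887 228.0 234.48837209302326
[[0.54783371 0.15411809 0.07      ]
 [0.54765469 0.15322227 0.07      ]] [[0.55392215 0.2037561  0.068     ]
 [0.56454325 0.2015687  0.068     ]
 [0.5421769  0.10505895 0.068     ]
 [0.53163531 0.10738985 0.068     ]]
scene 281 (304.5987243652344, 265.0203552246094) (6.136009693145752, 51.19103240966797) 11.633633613586426 304.7402135231317 264.52313167259786
[[0.55531202 0.17225532 0.07      ]
 [0.55496192 0.17101537 0.07      ]] [[0.57379796 0.22861424 0.068     ]
 [0.54683332 0.10246392 0.068     ]
 [0.53435682 0.10613127 0.068     ]
 [0.56256544 0.23157255 0.068     ]]
[[ 0.912  0.409 -0.001]
 [ 0.409 -0.912  0.002]
 [ 0.    -0.002 -1.   ]]
```

```bash
python3 -m jog '[[[0,56.3,-59.1,6,0,0,-0.94],[0,56.3,-59.1,6,0,0,-0.94],[0,56.3,-59.1,6,0,0,-0.94],[0,56.3,-59.1,6,0,0,-0.94],[0,56.3,-59.1,6,0,0,-0.94],[0,56.3,-59.1,6,0,0,-0.94],[0,56.3,-59.1,6,0,0,-0.94],[0,56.3,-59.1,6,0,0,-0.94],[0,56.3,-59.1,6,0,0,-0.94],[0,56.3,-59.1,6,0,0,-0.94],[0,56.3,-59.1,6,0,0,-0.94],[0,56.3,-59.1,6,0,0,-0.94]]]' 40
cat > st.py <<'E'
from h import *
s=bot.read_state(); R,_=cv2.Rodrigues(np.array(s["tcp_rot"])); p=np.array(s["tool_pos"])
print(s["time"],p.round(4),"F",np.round(s["wrist_force"],1),"w",round(s["width"],3),"q",np.round(s["q"],2)); print(R.round(3).tolist())
E
python3 st.py
```

```text
time: 1.6
tool_pos: [0.5254, 0.0916, 0.3493]
tcp_rot: [2.441, 1.978, -0.0]
wrist_force: [0.8, -0.2, 0.4]
width: 0.997
1.6 [0.5254 0.0916 0.3493] F [ 0.8 -0.2  0.4] w 0.997 q [ 0.13  0.04  1.97 -0.    1.14  0.33]
[[0.207, 0.978, -0.0], [0.978, -0.207, -0.0], [-0.0, 0.0, -1.0]]
```

```bash
python3 -m jog '[[[0,6.5,0.9,0,0,0,0],[0,6.5,0.9,0,0,0,0],[0,6.5,0.9,0,0,0,0]]]'
python3 - <<'E'
exec(open("st.py").read())
m=bot.camera_model("wrist"); im=bot.read_camera("wrist"); cv2.imwrite("pics/w1.png",im[:,:,::-1])
np.savez("w1.npz",**{k:np.array(v) for k,v in m.items()})
print(m, "campos",ray(m,[(0,0)])[0])
E
```

```text
time: 1.98
tool_pos: [0.5472, 0.1513, 0.349]
tcp_rot: [-2.439, -1.979, 0.003]
wrist_force: [-0.6, -0.4, 0.1]
width: 1.001
1.975 [0.5472 0.1513 0.349 ] F [-0.6 -0.4  0.1] w 1.001 q [ 0.23  0.1   1.9  -0.    1.14  0.43]
[[0.206, 0.979, -0.002], [0.979, -0.206, -0.001], [-0.001, -0.001, -1.0]]
{'intrinsics': array([[337.02086135,   0.        , 280.60349263],
       [  0.        , 337.02086135, 212.31300681],
       [  0.        ,   0.        ,   1.        ]]), 'rvec': array([-2.84440908,  0.29726087,  0.04239102]), 'tvec': array([-0.50391923,  0.22866423,  0.39895195])} campos [0.56146958 0.21960205 0.31923569]
```

View pics/w1.png

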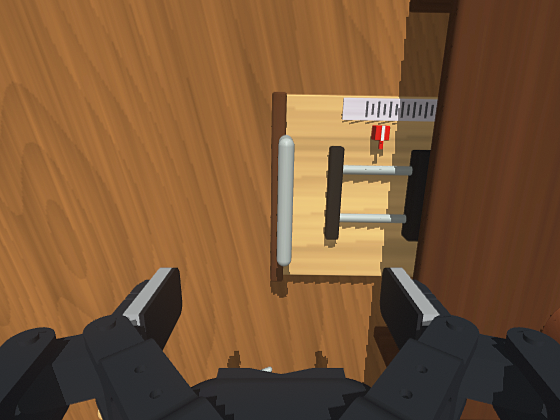

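Run:
```python
from h import *
m=dict(np.load("w1.npz")); im=cv2.imread("pics/w1.png").astype(int); b,g,r=im[...,0],im[...,1],im[...,2]
mk=((b>=r-8)&(b>110)).astype(np.uint8); z=np.zeros_like(mk); z[130:272,272:300]=mk[130:272,272:300]
ys,xs=np.nonzero(z); c=cv2.minAreaRect(np.c_[xs,ys].astype(np.float32)); print(c)
P=plane(m,cv2.boxPoints(c),.066); print(P, P.mean(0))
rd=((r>150)&(g<70)&(b<70)); rd[:110]=0; rd[160:]=0; ys,xs=np.nonzero(rd); print("red",xs.min(),xs.max(),ys.min(),ys.max(),xs.mean(),ys.mean())
print(plane(m,[(xs.mean(),ys.mean())],.030))
```

```text
((284.9467468261719, 199.51434326171875), (15.210373878479004, 129.07608032226562), 0.8680514693260193)
[[0.53373904 0.1052193  0.066     ]
 [0.5568306  0.20579883 0.066     ]
 [0.5677127  0.2033305  0.066     ]
 [0.54588464 0.10244254 0.066     ]] [0.55104174 0.15419779 0.066     ]
red 375 389 126 148 381.63529411764705 134.54705882352943
[[0.64088777 0.18620237 0.03      ]]
```

```bash
python3 -m jog '[[[0.4,0.3,0.2,6,0,0,0],[0.4,0.3,0.2,11,0,0,0],[0.4,0.3,0.2,12.8,0,0,0],[0.4,0.3,0.2,12.8,0,0,0],[1,0.3,0.2,12.8,0,0,0],[1,0.3,0.2,12.8,0,0,0],[1,0.3,0.2,12.8,0,0,0],[1,0.3,0.2,12.8,0,0,0]]]' 60; python3 st.py
```

```text
time: 3.02
tool_pos: [0.5513, 0.154, 0.2242]
tcp_rot: [2.44, 1.976, 0.005]
wrist_force: [-1.4, -0.8, 6.9]
width: 0.115
3.025 [0.5513 0.154  0.2242] F [-1.4 -0.8  6.9] w 0.115 q [ 0.23  0.25  1.99 -0.    0.9   0.44]
[[0.208, 0.978, 0.004], [0.978, -0.208, 0.001], [0.001, 0.004, -1.0]]
```

```bash
python3 -m jog '[[[1,0,0,0,0,0,0],[1,0,0,0,0,0,0]]]'
python3 - <<'E'
exec(open("st.py").read())
for n in("wrist","scene"):
    im=bot.read_camera(n)[:,:,::-1]; cv2.imwrite(f"pics/{n}2.png",im if n=="wrist" else cv2.resize(im[200:340,200:380],None,fx=4,fy=4))
E
```

```text
time: 3.28
tool_pos: [0.5513, 0.1539, 0.2242]
tcp_rot: [2.44, 1.976, 0.005]
wrist_force: [-1.2, -0.8, 6.4]
width: 0.119
3.275 [0.5513 0.1539 0.2242] F [-1.2 -0.8  6.4] w 0.119 q [ 0.23  0.25  1.99 -0.    0.9   0.44]
[[0.208, 0.978, 0.004], [0.978, -0.208, 0.001], [0.001, 0.003, -1.0]]
```

View pics/wrist2.png

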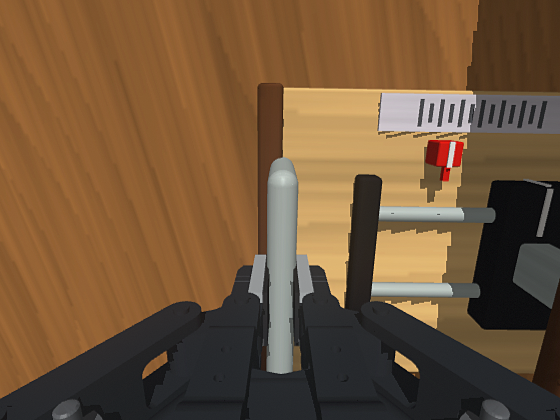

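View pics/scene2.png

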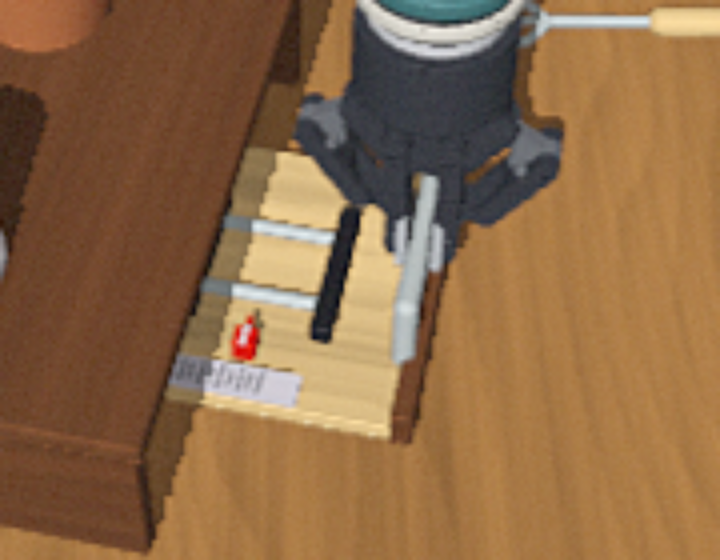

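```bash
python3 -m jog '[[[1,0,-1,0,0,0,0],[1,0,-2,0,0,0,0],[1,0,-3,0,0,0,0],[1,0,-4,0,0,0,0],[1,0,-5,0,0,0,0],[1,0,-6,0,0,0,0],[1,0,-7,0,0,0,0],[1,0,-8,0,0,0,0],[1,0,-9,0,0,0,0],[1,0,-10,0,0,0,0],[1,0,-10,0,0,0,0]]]'; python3 st.py
```

```text
time: 4.75
tool_pos: [0.4529, 0.1759, 0.2242]
tcp_rot: [-2.441, -1.977, -0.009]
wrist_force: [-0.9, 3.7, 9.2]
width: 0.114
4.75 [0.4529 0.1759 0.2242] F [-0.9  3.7  9.2] w 0.114 q [0.32 0.1  2.17 0.   0.87 0.53]
[[0.208, 0.978, 0.004], [0.978, -0.208, 0.004], [0.004, 0.004, -1.0]]
```

```bash
python3 -m jog '[[[1,0,-0.4,0,0,0,0],[1,0,-0.8,0,0,0,0],[1,0,-0.8,0,0,0,0]]]'; python3 st.py
```

```text
time: 5.12
tool_pos: [0.4458, 0.1775, 0.2241]
tcp_rot: [2.441, 1.976, 0.011]
wrist_force: [1.2, 3.8, 7.7]
width: 0.115
5.125 [0.4458 0.1775 0.2241] F [1.2 3.8 7.7] w 0.115 q [0.33 0.09 2.18 0.   0.87 0.53]
[[0.208, 0.978, 0.006], [0.978, -0.208, 0.004], [0.005, 0.005, -1.0]]
```

```bash
python3 -m jog '[[[1,0,-0.3,0,0,0,0],[1,0,-0.5,0,0,0,0],[1,0,-0.5,0,0,0,0]]]'; python3 st.py
```

```text
time: 5.5
tool_pos: [0.4411, 0.1785, 0.2242]
tcp_rot: [2.441, 1.976, 0.011]
wrist_force: [2.3, 4.6, 6.7]
width: 0.114
5.5 [0.4411 0.1785 0.2242] F [2.3 4.6 6.7] w 0.114 q [0.33 0.08 2.19 0.   0.87 0.54]
[[0.208, 0.978, 0.006], [0.978, -0.208, 0.004], [0.005, 0.005, -1.0]]
```

Traveled 113 mm; no stop yet.

```bash
python3 -m jog '[[[1,0,-0.3,0,0,0,0],[1,0,-0.5,0,0,0,0],[1,0,-0.5,0,0,0,0]]]'; python3 st.py
```

```text
time: 5.88
tool_pos: [0.4387, 0.179, 0.2242]
tcp_rot: [2.435, 1.974, 0.02]
wrist_force: [13.9, -0.9, -5.1]
width: 0.112
5.875 [0.4387 0.179  0.2242] F [13.9 -0.9 -5.1] w 0.112 q [ 0.34  0.07  2.19 -0.    0.86  0.55]
[[0.207, 0.978, 0.014], [0.978, -0.207, 0.003], [0.006, 0.013, -1.0]]
```

```bash
python3 -m jog '[[[1,0,-0.2,0,0,0,0],[1,0,-0.4,0,0,0,0],[1,0,-0.4,0,0,0,0]]]'; python3 st.py
```

```text
time: 6.25
tool_pos: [0.4373, 0.1792, 0.2243]
tcp_rot: [2.429, 1.972, 0.029]
wrist_force: [27.0, -5.3, -16.4]
width: 0.116
6.25 [0.4373 0.1792 0.2243] F [ 27.   -5.3 -16.4] w 0.116 q [ 0.34  0.07  2.2  -0.01  0.85  0.55]
[[0.205, 0.978, 0.022], [0.979, -0.206, 0.002], [0.007, 0.021, -1.0]]
```

```bash
python3 -m jog '[[[1,0,0.4,0,0,0,0],[1,0,0.5,0,0,0,0],[0.4,0.0,0.5,0,0,0,0],[0.4,0.0,0.5,0,0,0,0],[0.4,0.0,0.5,0,0,0,0],[0.4,0.0,0.5,-5,0,0,0],[0.4,0,0.5,-10,0,0,0],[0.4,0,0.5,-10,0,0,0]]]'
python3 - <<'E'
exec(open("st.py").read())
for n in("wrist","top"):
    m=bot.camera_model(n); np.savez(n+"3.npz",**{k:np.array(v) for k,v in m.items()})
    im=bot.read_camera(n)[:,:,::-1]; cv2.imwrite(f"pics/{n}3.png",im)
E
```

```text
time: 7.25
tool_pos: [0.4374, 0.1787, 0.3263]
tcp_rot: [2.438, 1.976, 0.013]
wrist_force: [-0.9, 0.4, 0.3]
width: 0.601
7.25 [0.4374 0.1787 0.3263] F [-0.9  0.4  0.3] w 0.601 q [ 0.34 -0.06  2.11  0.    1.08  0.54]
[[0.207, 0.978, 0.008], [0.978, -0.207, 0.003], [0.005, 0.008, -1.0]]
```

View pics/wrist3.png

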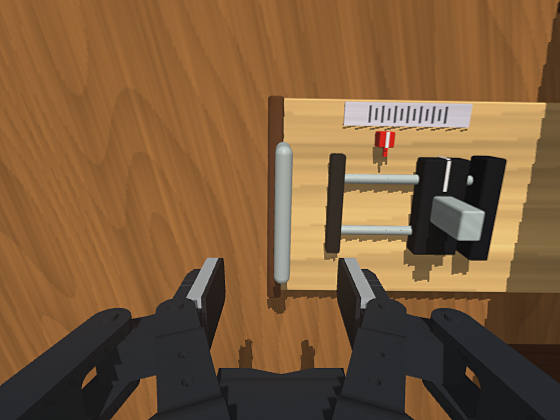

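View pics/top3.png

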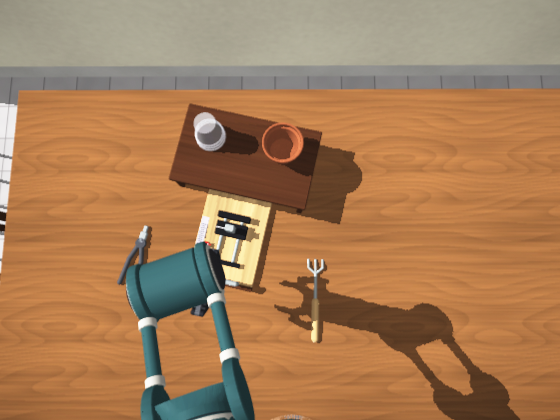

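Run:
```python
from h import *
a=cv2.imread("pics/wrist3.png")[90:270,260:510]; cv2.imwrite("pics/w3z.png",cv2.resize(a,None,fx=3.2,fy=3.2,interpolation=cv2.INTER_CUBIC))
```

```text
(no output)
```

View pics/w3z.png

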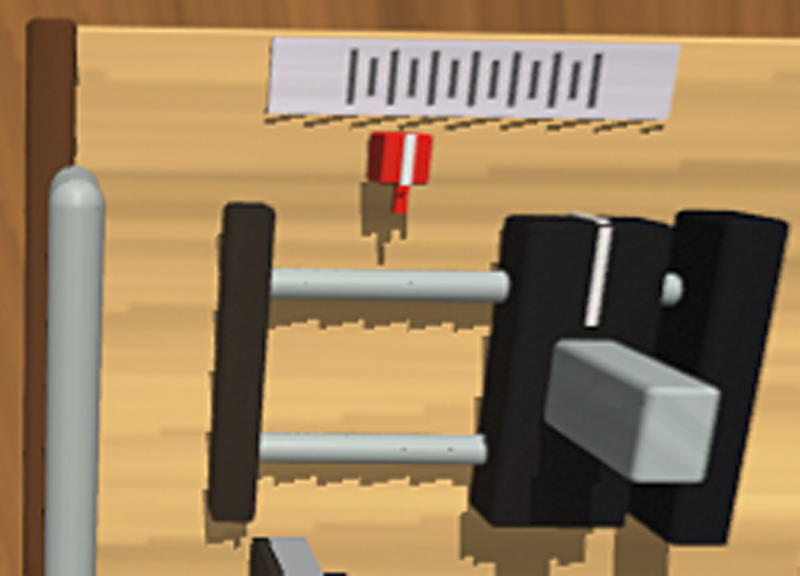

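Run:
```python
from h import *
m=dict(np.load("wrist3.npz")); psi=-.209; ex=np.array([np.cos(psi),np.sin(psi),0]); ey=np.array([-ex[1],ex[0],0])
H0=np.array([.4373,.179,.066])
def q(uv,z):
    uv=np.array(uv)/3.2+np.array([260,90])-.35; P=plane(m,uv,z); d=P-H0
    for p,e in zip(P,d): print(p.round(4),"rel grip x,y mm",(e@ex*1e3).round(1),(e@ey*1e3).round(1))
print("handle top");q([(77,190),(74,560)],.068)
print("line");q([(606,224),(592,325)],.036)
print("index");q([(411,134),(407,184)],.032)
print("posttop");q([(643,392),(718,392),(705,482),(637,482),(676,437)],.080)
```

```text
handle top
[0.4517 0.2257 0.068 ] rel grip x,y mm 4.4 48.7
[0.4337 0.1433 0.068 ] rel grip x,y mm 3.9 -35.6
line
[0.5752 0.1881 0.036 ] rel grip x,y mm 133.0 37.5
[0.5699 0.1637 0.036 ] rel grip x,y mm 132.9 12.5
index
[0.5327 0.2186 0.032 ] rel grip x,y mm 85.1 58.6
[0.5303 0.2071 0.032 ] rel grip x,y mm 85.1 46.7
posttop
[0.5594 0.161  0.08  ] rel grip x,y mm 123.2 7.8
[0.5749 0.1577 0.08  ] rel grip x,y mm 139.1 7.7
[0.5713 0.1379 0.08  ] rel grip x,y mm 139.6 -12.4
[0.5569 0.141  0.08  ] rel grip x,y mm 124.9 -12.4
[0.5657 0.1495 0.08  ] rel grip x,y mm 131.7 -2.2
```

Run:
```python
from h import *
im=bot.read_camera("scene")[:,:,::-1].copy(); cv2.imwrite("pics/s3.png",im); a=im[220:340,240:380]; cv2.imwrite("pics/s3z.png",cv2.resize(a,None,fx=5,fy=5,interpolation=cv2.INTER_CUBIC))
a=cv2.imread("pics/top3.png")[190:300,185:285]; cv2.imwrite("pics/t3z.png",cv2.resize(a,None,fx=5.4,fy=5.4,interpolation=cv2.INTER_CUBIC))
```

```text
(no output)
```

View pics/s3z.png

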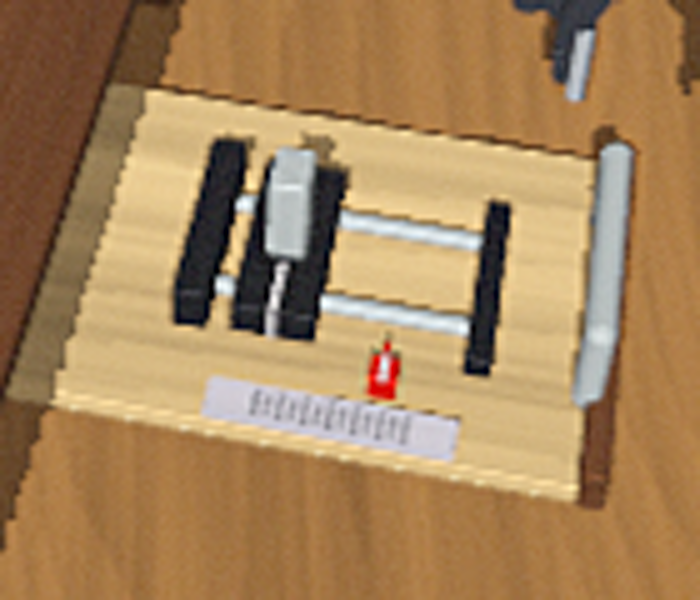

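View pics/t3z.png

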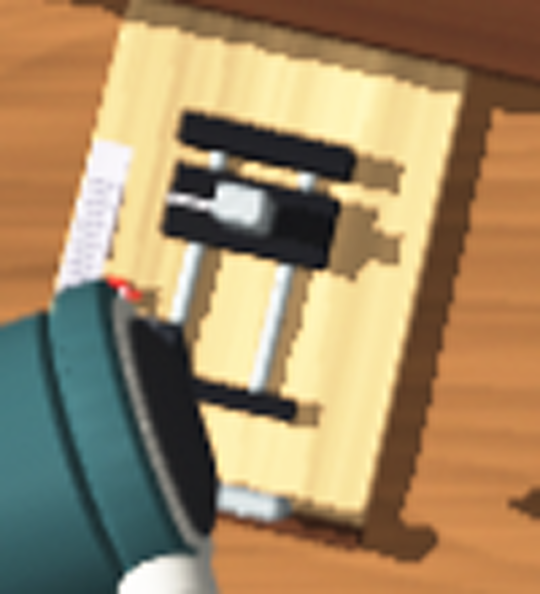

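```bash
python3 -m jog '[[[0.4,-0.2,4,0,0,0,0],[0.4,-0.2,9,0,0,0,0],[0.4,-0.2,13.1,0,0,0,0],[0.4,-0.2,13.1,0,0,0,0],[0.4,-0.2,13.1,4,0,0,0],[0.4,-0.2,13.1,7,0,0,0],[0.4,-0.2,13.1,7,0,0,0]]]'
python3 - <<'E'
exec(open("st.py").read())
im=bot.read_camera("wrist")[:,:,::-1]; cv2.imwrite(f"pics/w4.png",im)
E
```

```text
time: 8.28
tool_pos: [0.5601, 0.1485, 0.2471]
tcp_rot: [-2.437, -1.975, 0.014]
wrist_force: [-0.8, -0.9, 0.7]
width: 0.599
8.275 [0.5601 0.1485 0.2471] F [-0.8 -0.9  0.7] w 0.599 q [0.22 0.24 1.95 0.   0.97 0.42]
[[0.207, 0.978, -0.01], [0.978, -0.207, -0.002], [-0.004, -0.01, -1.0]]
```

View pics/w4.png

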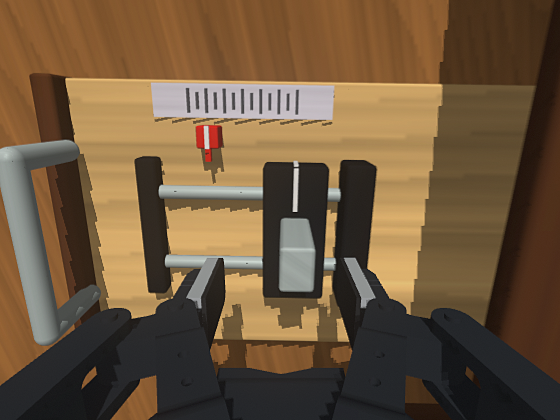

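```bash
python3 -m jog '[[[0.4,0.2,0.7,0,0,0,0],[0.4,0.2,0.7,1.3,0,0,0],[0.4,0.2,0.7,2.6,0,0,0],[0.4,0.2,0.7,2.6,0,0,0],[1,0.2,0.7,2.6,0,0,0],[1,0.2,0.7,2.6,0,0,0],[1,0.2,0.7,2.6,0,0,0],[1,0.2,0.7,2.6,0,0,0]]]' 80
python3 - <<'E'
exec(open("st.py").read())
im=bot.read_camera("wrist")[:,:,::-1]; cv2.imwrite(f"pics/w5.png",im)
E
```

```text
time: 9.32
tool_pos: [0.5707, 0.1494, 0.2262]
tcp_rot: [-2.442, -1.977, -0.0]
wrist_force: [-1.3, -0.3, 3.7]
width: 0.171
9.325 [0.5707 0.1494 0.2262] F [-1.3 -0.3  3.7] w 0.171 q [0.21 0.28 1.94 0.   0.92 0.42]
[[0.208, 0.978, 0.0], [0.978, -0.208, 0.0], [0.0, 0.0, -1.0]]
```

View pics/w5.png

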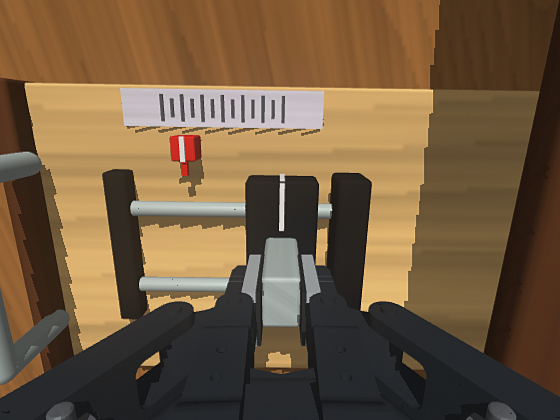

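```bash
cat > meas.py <<'E'
import sys
from h import *
# usage: file.npz(model) + zoom png; finds white line on black jaw and white stripe on red index
def run(tag):
    m=bot.camera_model("wrist"); im=bot.read_camera("wrist")[:,:,::-1].copy(); cv2.imwrite(f"pics/{tag}.png",im)
    np.savez(tag+".npz",**{k:np.array(v) for k,v in m.items()})
    cv2.imwrite(f"pics/{tag}z.png",cv2.resize(im[110:310,100:340],None,fx=3,fy=3,interpolation=cv2.INTER_CUBIC))
if __name__=="__main__": run(sys.argv[1])
E
python3 meas.py m5
```

```text
(no output)
```

View pics/m5z.png

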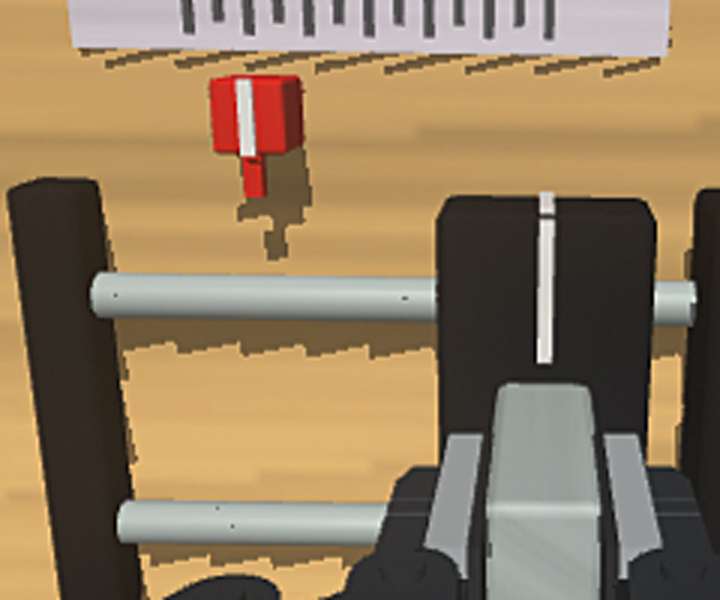

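```bash
cat > d.py <<'E'
from h import *
psi=-.209; ex=np.array([np.cos(psi),np.sin(psi),0]); ey=np.array([-ex[1],ex[0],0])
def diff(tag,line,idx,ptr=None):
    m=dict(np.load(tag+".npz")); f=lambda uv:np.array(uv)/3+np.array([100,110])-.33
    L=plane(m,f(line),.036); I=plane(m,f(idx),.032)
    for n,P in(("line",L),("idx",I)): print(n,P.round(4).tolist(),(P@ex*1e3).round(1),(P@ey*1e3).round(1))
    print("to go mm",(((L-I.mean(0))@ex)*1e3).round(1), "mean", ((L.mean(0)-I.mean(0))@ex*1e3).round(2))
E
python3 - <<'E'
from d import *
diff("m5",[(547,218),(544,362)],[(243,80),(249,155)])
E
```

```text
line [[0.5795, 0.1868, 0.036], [0.5739, 0.1629, 0.036]] [528.1 527.6] [303.  278.4]
idx [[0.5367, 0.2179, 0.032], [0.5342, 0.2063, 0.032]] [479.8 479.8] [324.5 312.6]
to go mm [48.3 47.8] mean 48.05
```

```bash
python3 -m jog '[[[1,0,-0.6,0,0,0,0],[1,0,-1.2,0,0,0,0],[1,0,-1.8,0,0,0,0],[1,0,-2.4,0,0,0,0],[1,0,-3.0,0,0,0,0],[1,0,-3.6,0,0,0,0],[1,0,-4.2,0,0,0,0],[1,0,-4.5,0,0,0,0],[1,0,-4.5,0,0,0,0]]]'; python3 st.py; python3 meas.py m6
```

```text
time: 10.55
tool_pos: [0.5282, 0.1588, 0.2262]
tcp_rot: [2.438, 1.976, 0.008]
wrist_force: [8.6, -2.0, -5.5]
width: 0.169
10.55 [0.5282 0.1588 0.2262] F [ 8.6 -2.  -5.5] w 0.169 q [ 0.25  0.21  2.03 -0.    0.9   0.46]
[[0.207, 0.978, 0.006], [0.978, -0.207, 0.001], [0.002, 0.006, -1.0]]
```

View pics/m6.png

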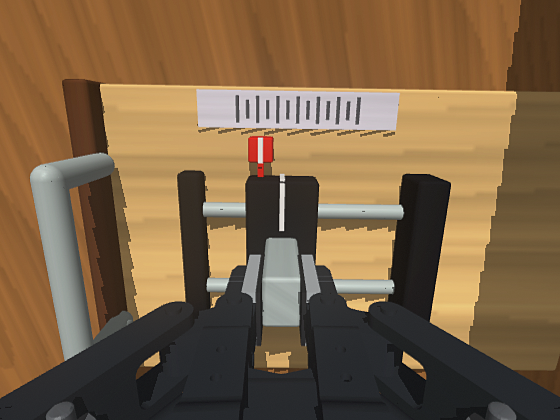

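View pics/m6z.png

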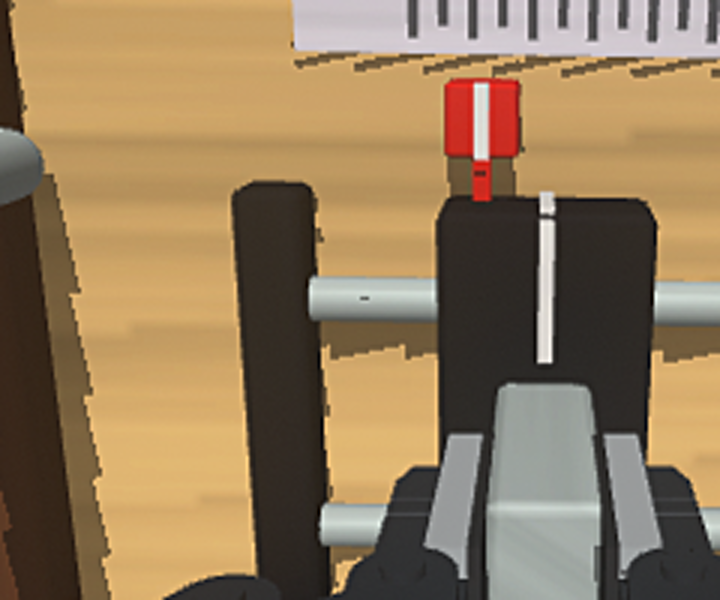

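Run:
```python
from d import *
diff("m6",[(547,218),(544,362)],[(482,84),(481,157)])
```

```text
line [[0.5382, 0.1963, 0.036], [0.5326, 0.1724, 0.036]] [485.7 485.3] [303.7 279.1]
idx [[0.5324, 0.2188, 0.032], [0.5297, 0.2076, 0.032]] [475.4 475.1] [324.5 312.9]
to go mm [10.5 10. ] mean 10.26
```

```bash
python3 -m jog '[[[1,0,-0.4,0,0,0,0],[1,0,-0.8,0,0,0,0],[1,0,-1.0,0,0,0,0],[1,0,-1.0,0,0,0,0]]]'; python3 st.py; python3 meas.py m7
```

```text
time: 11.1
tool_pos: [0.5188, 0.1608, 0.2262]
tcp_rot: [2.438, 1.975, 0.01]
wrist_force: [9.5, -1.9, -6.4]
width: 0.173
11.1 [0.5188 0.1608 0.2262] F [ 9.5 -1.9 -6.4] w 0.173 q [ 0.26  0.19  2.05 -0.    0.89  0.46]
[[0.207, 0.978, 0.007], [0.978, -0.207, 0.001], [0.002, 0.007, -1.0]]
```

View pics/m7z.png

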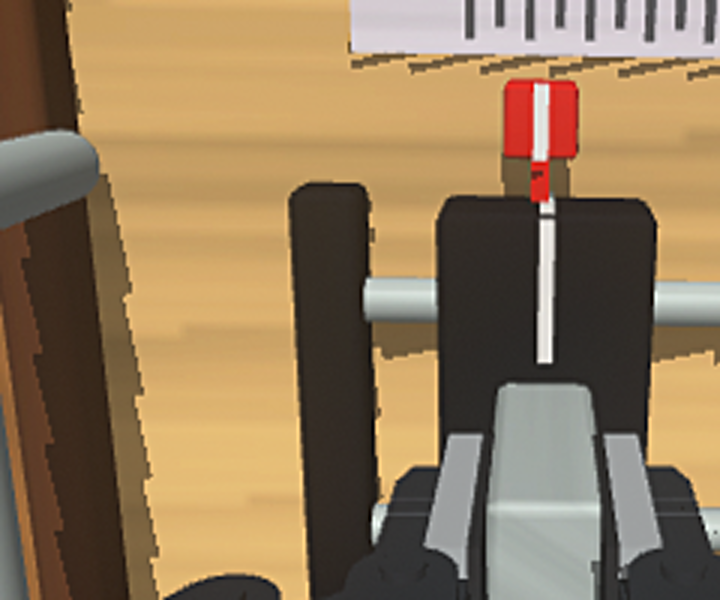

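```bash
cat > auto.py <<'E'
from h import *
psi=-.209; ex=np.array([np.cos(psi),np.sin(psi),0]); ey=np.array([-ex[1],ex[0],0])
def auto(tag):
    m=dict(np.load(tag+".npz")); im=cv2.imread(f"pics/{tag}.png").astype(float)
    def cen(r0,r1,c0,c1):
        out=[]
        for r in range(r0,r1):
            w=np.clip(im[r,c0:c1,:2].min(1)-110,0,None)  # white stripe vs red/black
            if w.sum()>60: out.append((((np.arange(c0,c1))*w).sum()/w.sum(),r))
        return np.array(out)
    # rows from the zoom; index stripe and line
    I=cen(139,161,270,290); L=cen(184,229,276,290)
    PI=plane(m,I,.032); PL=plane(m,L,.036)
    print("idx px",I[[0,-1]].round(2).tolist(),"line px",L[[0,-1]].round(2).tolist())
    # line fits in riser axes
    a=np.polyfit(PI@ey,PI@ex,1); b=np.polyfit(PL@ey,PL@ex,1)
    print("idx x",np.mean(PI@ex)*1e3,"y",np.mean(PI@ey)*1e3,"slope",a[0],"line x",np.mean(PL@ex)*1e3,"y",np.mean(PL@ey)*1e3,"slope",b[0],"diff mm",(np.mean(PL@ex)-np.mean(PI@ex))*1e3)
    sl=b[0]; print("diff corrected for line's own slope", ((np.polyval(b,np.mean(PI@ey)))-np.mean(PI@ex))*1e3)
E
python3 -c "
from auto import *
auto('m7')"
```

```text
idx px [[280.04, 139.0], [279.59, 160.0]] line px [[281.86, 184.0], [281.25, 228.0]]
idx x 475.22557408268443 y 319.09014251169555 slope 0.014659541877153383 line x 475.99256779203904 y 291.881447920594 slope 0.01734275193199559 diff mm 0.7669937093545687
diff corrected for line's own slope 1.2388673500414171
```

```bash
python3 -m jog '[[[1,0,-0.12,0,0,0,0],[1,0,-0.12,0,0,0,0],[1,0,-0.12,0,0,0,0]]]'; python3 st.py; python3 meas.py m8; python3 -c "
from auto import *
auto('m8')
im=bot.read_camera('scene')[:,:,::-1]; cv2.imwrite('pics/s8.png',cv2.resize(im[230:330,270:400],None,fx=6,fy=6,interpolation=cv2.INTER_CUBIC)); cv2.imwrite('pics/s8f.png',im)
im=bot.read_camera('top')[:,:,::-1]; cv2.imwrite('pics/t8.png',im)"
```

```text
time: 11.52
tool_pos: [0.5178, 0.1611, 0.2262]
tcp_rot: [2.438, 1.975, 0.01]
wrist_force: [11.2, -1.3, -6.0]
width: 0.171
11.525 [0.5178 0.1611 0.2262] F [11.2 -1.3 -6. ] w 0.171 q [ 0.26  0.19  2.05 -0.    0.89  0.47]
[[0.207, 0.978, 0.007], [0.978, -0.207, 0.001], [0.002, 0.007, -1.0]]
idx px [[282.03, 139.0], [281.85, 160.0]] line px [[281.87, 184.0], [281.25, 228.0]]
idx x 475.21566646477265 y 319.10459383776436 slope 0.011759079468466962 line x 474.9834989352894 y 291.89682274595907 slope 0.017251340100493694 diff mm -0.23216752948324038
diff corrected for line's own slope 0.2372029829977862
```

View pics/m8z.png

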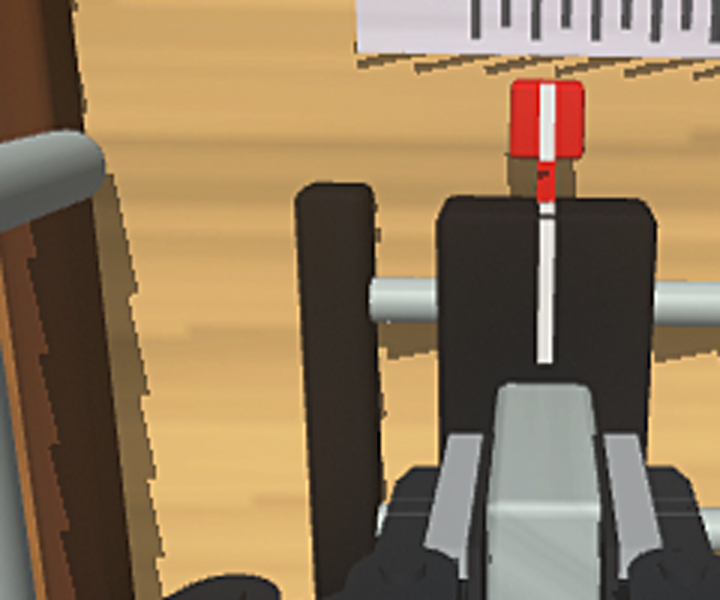

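View pics/s8.png

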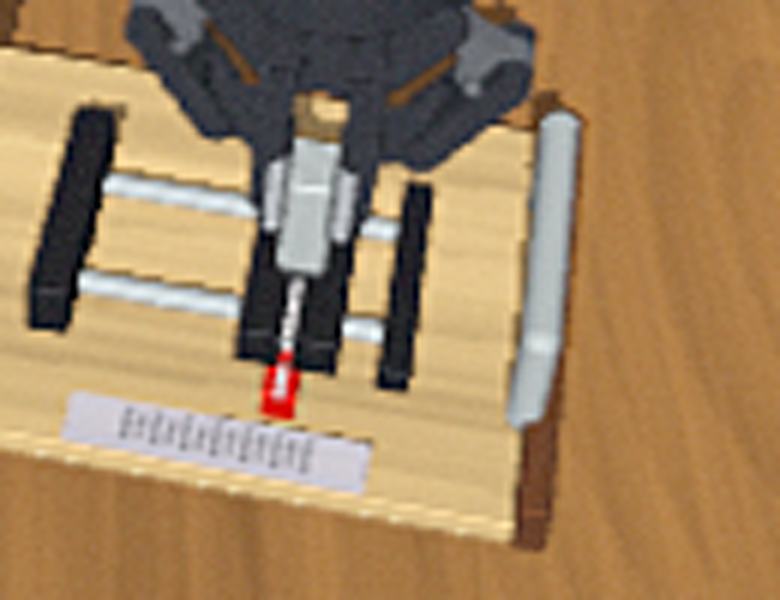

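View pics/t8.png

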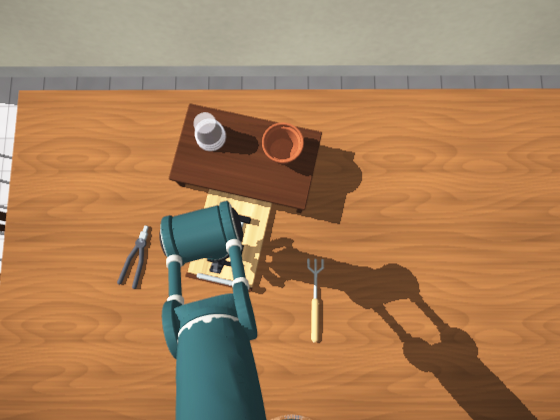

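```bash
python3 -m jog '[[[1,0,0,0,0,0,0],[1,0,0,0,0,0,0],[1,0,0,0,0,0,0],[1,0,0,0,0,0,0],[1,0,0,0,0,0,0],[1,0,0,0,0,0,0]]]'; python3 meas.py m9; python3 -c "
from auto import *
auto('m9')
print(bot.finish_job())"
```

```text
time: 12.42
tool_pos: [0.5178, 0.1611, 0.2262]
tcp_rot: [2.438, 1.975, 0.01]
wrist_force: [10.0, -1.8, -6.5]
width: 0.173
idx px [[282.03, 139.0], [281.86, 160.0]] line px [[281.87, 184.0], [281.25, 228.0]]
idx x 475.22922896390975 y 319.10422937887313 slope 0.011767773911649449 line x 475.0031287589174 y 291.8964755264905 slope 0.017241304513887144 diff mm -0.22610020499230776
diff corrected for line's own slope 0.24299696431545614
the job is handed in; nothing more can be done
None
```

I pulled the tray out by its handle until it hit its stop. I then gripped the jaw's post, drew the jaw open about 48 mm to the index, and handed in at about 12.5 s, still holding it with 80 N.

- **Stop:** After about 115 mm of pull the tray stopped moving and the wrist force rose to about 32 N.
- **Tray nudge:** Closing the gripper on the post pushed the tray about 4.5 mm back in. The jaw pull brought it out again. The index is now where it was just after the stop, to within about 0.3 mm, so the tray is back at its stop.
- **Jaw alignment:** In the last wrist picture the white line is within about 0.25 mm of the index, either way depending on the small angle correction. The scene view taken just before agrees. A hold of about 0.75 s showed no drift, with a steady pull of about 10 N.
- **Untouched:** The arm was never brought near the pliers or the rake, and in the last top view they lie where they were. The index was not touched.
- **Small disagreements:** The gripper reads about 2 mm less than the given sizes on both the handle and the post. The riser's angle came out between 0.206 and 0.226 rad depending on the view. I don't expect either to affect the result.

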